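Close the paste jar and press it on the mixer

ROBOT

A 6-joint arm with a two-finger parallel gripper is mounted at the origin on a cart in front of the work surface, level with it; the furniture and walls round the work are solid. World frame = base frame: x ahead of the robot, y to its left, z up, the work surface at z = 0. Lengths are in m, angles in rad, forces in N, time in s.
With the tool pointing down it reaches from about 0.35 to 1 m from the base axis. Payload 7.1 kg.
Tool frame: the origin (TCP) lies midway between the tips of the shut fingers; the grasp point (between the pads) lies ctrl.hold_point_z behind it (ctrl.hold_point_z is the distance from the TCP to the grasp point, in m); z points along the fingers, y is the line along which they close (so a half turn about z gives the same grasp; the last joint's range is limited). The gripper opens to 85 mm and grips with 20 to 120 N. Pads are 22 mm wide; open, the fingers measure 114 mm over their backs; the gripper's body (76 mm by 85 mm) begins 54 mm behind the grasp point. The pads swing forward as they close: fully open they stand 13 mm farther back than shut.
Start: joints at [-1.17, 0.423, 1.63, -0, 1.089, -0.019], TCP at [0.255, -0.571, 0.231] pointing down, gripper open.
Joint ranges: [-3, 3], [-0.9, 2.11], [0.09, 2.58], [-1.31, 4.45], [0.11, 2.69], [-2.54, 2.54]. Speed limits (rad/s): [2.39, 2.39, 3.01, 3.14, 3.14, 3.14].

INTERFACE

Orientations are given as a unit quaternion [w, x, y, z].
In Python, from bench import ctrl, fingers, kin, monitor, imaging, order gives the robot as it stands. Calls block until the motion is done:
- ctrl.reach(position, orientation): joint-space move of the TCP to a pose.
- ctrl.move_straight(position, feed=0.15, attitude=None, contact_N=None): straight line of the TCP; attitude=None keeps the orientation; feed is the mean speed in m/s. With contact_N (N) it stops when the force on the tool has changed by that much, and returns True; else False.
- ctrl.move_j(angles): joint-space move.
- fingers.gripper_open() and fingers.clamp(newtons=None): open the fingers fully, or close them until they stop; newtons is the grip in N (None keeps the last).
- ctrl.dwell(seconds).
- kin.solve_ik(position, orientation): joint angles nearest the present ones, or None.
- monitor.state(): the state.
- imaging.snapshot(name): name is "side" or "top"; returns a dict with "color" (420x560x3 uint8, red, green, blue), "fovy" (degrees; the focal length in pixels is half the picture's height over the tangent of half this angle, whatever the lens; pixels are square), "cx", "cy" (the principal point, pixels), "xyz" and "orientation" of the camera in the world. Camera axes: x right, y up, looking along -z (the intrinsics and any distortion apply to the point x, -y, -z); pixel columns grow to the right and rows downward; lengths in m; the calibration is good to about 2 mm. A picture is of the moment at which its call begins. There is no depth.
A pose or a line that the arm cannot do raises ctrl.IKError and nothing moves.
- order.finish_job(): hands the job in; it is judged then, once.
The state is a dict: "clock": time; "joint_pos": joint angles; "qvel": joint speeds; "effort": joint torques, N m; "eef_pos": TCP position; "tool_rot": TCP orientation; "contact_force": force on the tool from outside, world axes, zero at the start; "torque": the same for the moment, N m; "finger_gap": opening from 0.0 (shut) to 1.0 (fully open); "gripper_force": force on a finger pad.
Only numpy, scipy, OpenCV 4.12 (cv2) and the standard library are available. Lean on these libraries where they do the work, as an engineer would, in place of code of your own. Each camera call takes 0.05 s, during which the arm holds its last target. There are 200 camera calls.

TASK

The blue cap sits loose on the paste jar with its thread not caught. Without lifting it off, turn it back (anticlockwise from above) until it drops into the thread, then screw it forward (clockwise) as far as it goes, so that the white line on the cap meets the red line on the jar. Then pick the closed jar out of its holder, press it down on the middle of the mixer's round sprung pad until the pad is fully down, and leave it standing upright there, without disturbing the other things on the bench.

Things in the scene. Friction and masses are not known exactly. Their poses are not given: they have to be found in the camera images.
- cap_mid (a point): Centre, half-way up, of the blue ribbed round screw cap: 60 mm wide, 34 mm high (flat top 17 mm above this point), 50 g. z is up; its white line is on its -x side. At the start it rides loose on top of the thread, this point 73 mm above jar_mid; dropped into the thread 64 mm; screwed home 62 mm. It has about 1 mm play sideways. Once home it carries the jar.
- cap_line (a point): Point of the white line at the rim of the cap's top, 30 mm from the cap's axis. Seen from above, the cap's yaw relative to the jar's is 0 when home (it then meets the red line) and grows anticlockwise; at the start it is +0.1 to +0.6 rad. From +0.95 to +1.55 the cap is free to drop; a rib stops it at +1.6.
- jar_neck (a point): On the jar's axis at the foot of its thread, 44 mm above jar_mid. In the gap the cap falls 9 mm if let go or pushed lightly down; then turned clockwise its three inner lugs run under the thread, sinking 2 mm more, to a stop at yaw 0. Turned clockwise before it has dropped, it only jams against the rib. At home 8 mm are free below the cap's edge.
- jar_mid (a point): Centre, half-way up, of the jar's square white plastic body with green labels: 62 x 62 mm, 72 mm high, its underside 36 mm below this point; 250 g, loose. z is up; the red line is at the upper edge of its -x side.
- holder: Fixed jar holder: aluminium plate 84 x 84 x 6 mm with four low orange rails up to 22 mm above the bench, which keep the jar from turning, with 2 mm play on each side; lift the jar straight up by 20 mm or more to clear it. Origin at the centre of its underside, on the bench.
- pad_top (a point): Centre of the upper face of the mixer's round black rubber pad, 90 mm in diameter, 74 mm above the bench when free; it moves with the pad. The fixed grey mixer below is 120 x 120 mm, 56 mm high. z is up.
- pad (a joint): How far the sprung pad is pressed down, in m: 0 free, 0.008 fully down against its stop. It takes about 12 N in all to press it fully; the jar's own weight takes about 3 N of that and lets it sink about 2 mm.
- spool: Bystander: black spool of solder wire, 60 mm wide, 46 mm high; origin under its centre.
- paste_tin: Bystander: round tin of soldering paste, 44 mm wide, 24 mm high; origin under its centre.
- drive: Bystander: flat black drive, 70 x 100 x 9 mm; origin under its centre.
- braid: Bystander: small blue braid dispenser, 40 x 46 x 10 mm; origin under its centre.
Mind the look-alikes: they are no part of the job. Leave any green or orange look-alike of the part that bears cap_mid alone.

How it is judged:
On the way, in this order (a step that is already met when the one before it is completed fails the run):
1. the cap, turned back, has dropped into the thread (z of cap_mid in the frame of jar_mid below 0.067 m and angle between the x axis of cap_mid and the x axis of jar_mid, either way round above 0.7 rad), for 0.1 s.
2. the cap is screwed forward until home (z of cap_mid in the frame of jar_mid below 0.0642 m and angle between the x axis of cap_mid and the x axis of jar_mid, either way round below 0.2 rad), for 0.2 s.
3. the jar presses the pad fully down (all of step 2 and value of joint pad above 0.0073 m and horizontal distance between jar_mid and pad_top below 0.02 m and z of jar_mid in the frame of pad_top between 0.032 and 0.04 m and angle between jar_mid's own z axis and vertical below 0.1 rad), for 0.2 s.
At the end, for the whole second after the job is handed in: The jar stands upright (within 0.1 rad) on the mixer's pad, its centre within 20 mm of the pad's centre, the pad sprung back up (pressed less than 5 mm) and at rest, and the cap still screwed home: within 0.2 rad of its line and within about 2 mm of its lowest height (all of step 2 and horizontal distance between jar_mid and pad_top below 0.02 m and z of jar_mid in the frame of pad_top between 0.032 and 0.04 m and angle between jar_mid's own z axis and vertical below 0.1 rad and value of joint pad below 0.005 m and velocity of joint pad below 0.01 m/s); the robot touches nothing.
It fails at once if the cap is lifted off the jar (z of cap_mid in the frame of jar_mid above 0.0855 m).
It fails at once if the jar is tipped over (angle between jar_mid's own z axis and vertical above 0.5 rad).
It fails at once if a bystander (spool, tin, drive or braid dispenser) is shifted by more than 30 mm (distance of any of spool, paste_tin, drive, braid from where it was at the start of the episode above 0.03 m).
It also fails if it takes over 48 s, if anything falls off the work surface, if the arm or the gripper's body presses on something with over 40 N, if the wrist force passes 120 N, or if a joint passes its speed limit or range.

## Working session

There is one attempt and no reset: what is moved stays moved. The work goes in short steps, each a Python script; the robot and the scene stay as the last script left them, time stands still between calls to the robot, and variables do not carry over. Pictures are saved under pics/ and viewed, at most 10 in all, crops included, and the job is handed in when it is done.

```bash
ls; mkdir -p pics
python3 - <<'E'
from bench import ctrl,monitor,imaging
import cv2,numpy as np
for n in("top","side"):
    s=imaging.snapshot(n); cv2.imwrite(f"pics/{n}0.png",s["color"][:,:,::-1])
    print(n,{k:v for k,v in s.items() if k!="color"})
    np.save(f"pics/{n}0.npy",s["color"])
print(monitor.state(),ctrl.hold_point_z)
E
```

```text
pics
top {'fovy': 52.21261123919922, 'cx': 283.28364001409244, 'cy': 215.297338942044, 'xyz': array([0.35409586, 0.057547  , 0.96101652]), 'orientation': array([-0.69869224, -0.06748136,  0.06823631,  0.70895644])}
side {'fovy': 56.57310738241318, 'cx': 270.9942004052067, 'cy': 209.65418213339592, 'xyz': array([0.40963199, 0.8259612 , 0.77625148]), 'orientation': array([-0.05666936, -0.03203684,  0.4100957 ,  0.9097163 ])}
{'clock': 0.1, 'joint_pos': array([-1.16999613e+00,  4.23807879e-01,  1.63060209e+00,  2.36566834e-06,
        1.08858787e+00, -1.90151742e-02]), 'qvel': array([ 0.00098786, -0.0019798 , -0.0023811 , -0.00038048, -0.00104224,
        0.00072399]), 'effort': array([ 3.71878441e-04, -5.58426332e+01, -2.82444817e+01,  1.67107186e-05,
        2.95406753e-03, -4.76187196e-06]), 'eef_pos': array([ 0.25457002, -0.57027168,  0.23060079]), 'tool_rot': array([-6.90030065e-04,  9.78050028e-01,  2.08369022e-01, -1.32278262e-04]), 'contact_force': array([ 0.55675749, -0.43501149, -0.17799145]), 'torque': array([ 0.04058735,  0.00694675, -0.01085876]), 'gripper_force': 0.0, 'finger_gap': 1.0023546105593233} 0.0187
```

View pics/top0.png

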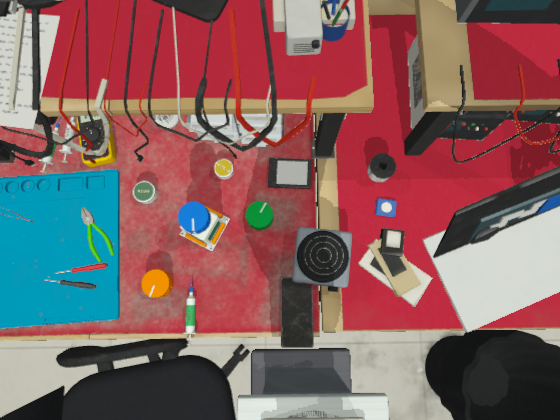

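View pics/side0.png

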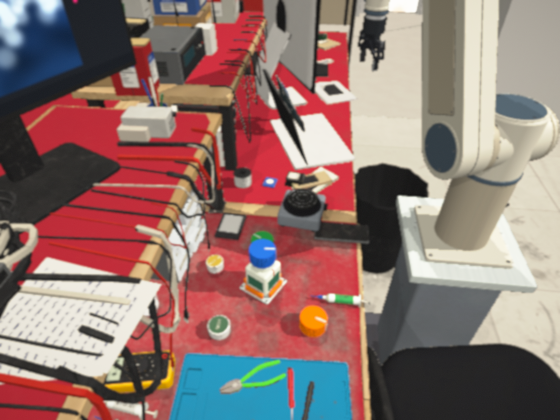

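The top view shows the blue cap at about (194,217) with a white line, the holder with orange rails around (205,232), and the pad at (322,256). A monitor stands on the right (440–560, 150–330), and green and orange look-alikes sit at (259,215) and (155,283). The side view shows the blue cap at (263,250) on the white jar.

```bash
cat > h.py <<'E'
import numpy as np, cv2
from scipy.spatial.transform import Rotation as R
def cam(s):
    f=210/np.tan(np.radians(s["fovy"])/2); q=np.asarray(s["orientation"])
    return f,s["cx"],s["cy"],np.asarray(s["xyz"]),R.from_quat(q[[1,2,3,0]]).as_matrix()
def ray(s,u,v):
    f,cx,cy,p,M=cam(s); d=M@np.array([(u-cx)/f,-(v-cy)/f,-1]); return p,d/np.linalg.norm(d)
def onz(s,u,v,z):
    p,d=ray(s,u,v); return p+d*(z-p[2])/d[2]
def proj(s,X):
    f,cx,cy,p,M=cam(s); c=M.T@(np.asarray(X)-p); return np.array([cx+f*c[0]/-c[2],cy-f*c[1]/-c[2]])
def tri(a,ua,b,ub):
    A=[];B=[]
    for s,u in((a,ua),(b,ub)):
        p,d=ray(s,*u); P=np.eye(3)-np.outer(d,d); A.append(P);B.append(P@p)
    X=np.linalg.lstsq(np.vstack(A),np.hstack(B),rcond=None)[0]
    return X
def blob(m,near=None):
    n,l,st,c=cv2.connectedComponentsWithStats(m.astype(np.uint8))
    k=[i for i in range(1,n) if st[i,4]>8]
    i=min(k,key=lambda i:np.hypot(*(c[i]-near))) if near is not None else max(k,key=lambda i:st[i,4])
    return l==i
def quat(yaw): # tool down, tool y axis = fingers; yaw = direction of tool x
    q=(R.from_euler('z',yaw)*R.from_euler('x',np.pi)).as_quat(); return q[[3,0,1,2]]
E
python3 - <<'E'
from h import *
from bench import imaging
t=imaging.snapshot("top");s=imaging.snapshot("side")
print("monitor corner",tri(t,(440,250),s,(303,160)))
print("shelf corner",tri(t,(372,108),s,(222,105)),onz(t,372,108,.2))
for n,i,near in(("top",t,(194,217)),("side",s,(263,250))):
    hsv=cv2.cvtColor(i["color"],cv2.COLOR_RGB2HSV)
    b=blob((abs(hsv[...,0].astype(int)-107)<12)&(hsv[...,1]>130)&(hsv[...,2]>60),near)
    ys,xs=np.nonzero(b);print(n,xs.min(),xs.max(),ys.min(),ys.max(),b.sum(),xs.mean(),ys.mean())
for z in(.115,.132): print("cap z",z,onz(t,194,216,z))
c=t["color"][170:300,150:370];cv2.imwrite("pics/topc.png",cv2.resize(c[:,:,::-1],None,fx=3.6,fy=3.6,interpolation=cv2.INTER_CUBIC))
c=s["color"][180:310,200:350];cv2.imwrite("pics/sidec.png",cv2.resize(c[:,:,::-1],None,fx=4.5,fy=4.5,interpolation=cv2.INTER_CUBIC))
E
```

```text
monitor corner [ 0.45405849 -0.28836108  0.02098178]
shelf corner [ 0.66072472 -0.09151336  0.3083804 ] [ 0.70759175 -0.11607415  0.2       ]
top 178 209 202 232 736 193.88315217391303 216.6875
side 249 274 239 267 595 261.51428571428573 252.872268907563
cap z 0.115 [0.51993208 0.23495576 0.115     ]
cap z 0.132 [0.51659974 0.23139088 0.132     ]
```

View pics/topc.png

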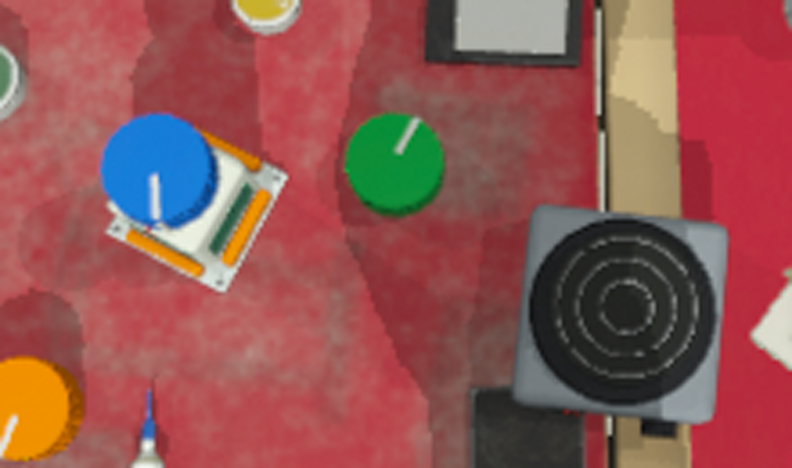

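View pics/sidec.png

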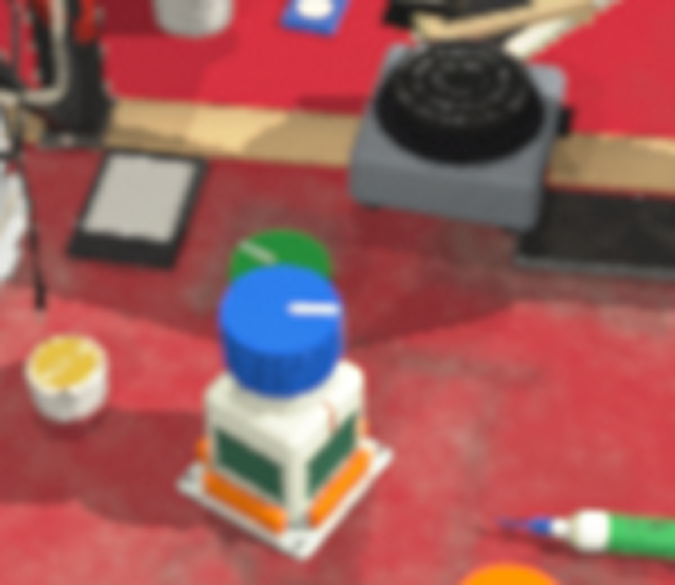

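Run:
```python
from h import *
from bench import imaging,ctrl,kin,monitor
t=imaging.snapshot("top");s=imaging.snapshot("side")
o=lambda x,y:((x+.5)/3.6-.5+150,(y+.5)/3.6-.5+170)
W=lambda x,y,z:onz(t,*o(x,y),z)[:2]
r,b,l=[W(*p,.006) for p in((287,178),(222,291),(107,233))]
print("plate",r,b,l,np.hypot(*(r-b)),np.hypot(*(l-b)),"centre",(r+l)/2)
e=b-l; red=np.array([e[1],-e[0]]); cen=(r+l)/2
if red@((l+b)/2-cen)<0: red=-red
a1=np.arctan2(*red[::-1]); r2=b-r; a1b=np.arctan2(*r2[::-1]); 
c=W(157,169,.132); tip=W(156,226,.132); inn=W(153,176,.132)
print("cap",c,"red ang",a1,a1b,"line",np.arctan2(*(tip-inn)[::-1]),np.arctan2(*(tip-c)[::-1]))
cen3=np.r_[(r+l)/2,.132]; print("proj of holder centre at cap top in side",proj(s,cen3),proj(s,np.r_[c,.132]),"seen approx", (281/4.5+200,310/4.5+180))
print("pad",W(624,310,.074),"mixer?",(W(527,206,.056)+W(715,421,.056))/2,(W(727,228,.056)+W(515,403,.056))/2)
print("pad side",onz(s,462/4.5+200,84/4.5+180,.074))
# retract and swing
print(monitor.state()["clock"])
y0=.42
def rq(r,th,z,j6=0): 
    return np.array([r*np.cos(th),r*np.sin(th),z]),quat(1.57+th-j6)
ctrl.move_straight(rq(.45,-1.17,.33)[0],feed=.25)
for th in(-.4,.42):
    ctrl.reach(*rq(.43 if th<0 else .5,th,.33,0.3 if th>0 else 0))
st=monitor.state();print(st["clock"],st["eef_pos"],st["joint_pos"])
```

```text
plate [0.53300614 0.17748905] [0.46223801 0.21715945] [0.49966633 0.28970136] 0.08112872261261395 0.08162846818447861 centre [0.51633623 0.2335952 ]
cap [0.51545055 0.23283862] red ang 2.665263068105606 2.6306714927864734 line -3.0568503544422785 -3.133239008712053
proj of holder centre at cap top in side [261.40795571 247.70063068] [261.84703709 247.48948196] seen approx (262.44444444444446, 248.88888888888889)
pad [ 0.44020296 -0.02559983] mixer? [ 0.44077408 -0.02475308] [ 0.43929509 -0.02611362]
pad side [ 0.43859681 -0.01870143  0.074     ]
0.3
3.9083 [0.45678683 0.20285752 0.32998473] [ 3.94362320e-01  1.26926164e-01  1.79600001e+00 -4.24328068e-04
  1.21876937e+00  2.76787320e-01]
```

```bash
cat >> h.py <<'E'
from bench import ctrl,fingers,monitor
def turn(dyaw,n=None):
    q=monitor.state()["joint_pos"].copy(); q[5]-=dyaw; ctrl.move_j(q)
def rep(m=""):
    s=monitor.state(); print(m,"t%.2f"%s["clock"],"p",s["eef_pos"].round(4),"F",s["contact_force"].round(1),"T",s["torque"].round(2),"gap %.3f g%.1f q6 %.3f"%(s["finger_gap"],s["gripper_force"],s["joint_pos"][5])); return s
E
python3 - <<'E'
from h import *
C=np.array([.516,.233]); th=np.arctan2(C[1],C[0])
q=quat(1.57+th-.3)
ctrl.reach(np.r_[C,.2],q); rep("above")
print(ctrl.move_straight(np.r_[C,.090],feed=.1,contact_N=8)); rep("down")
fingers.clamp(30); rep("grip")
turn(.72); rep("turned")
E
```

```text
above t4.54 p [0.5163 0.2323 0.2005] F [ 0.  -0.5 -0.3] T [ 0.07  0.01 -0.02] gap 0.999 g0.0 q6 0.280
False
down t5.79 p [0.5164 0.2332 0.0906] F [ 0.6  0.7 -0.1] T [-0.02 -0.   -0.01] gap 0.999 g0.0 q6 0.280
grip t6.14 p [0.5163 0.2331 0.0907] F [-0.7 -0.3  5.6] T [-0.07  0.22 -0.  ] gap 0.702 g31.6 q6 0.280
turned t6.87 p [0.5162 0.2331 0.0906] F [-0.7  0.2 -0.3] T [-0.01  0.05 -0.04] gap 0.703 g32.4 q6 -0.438
```

Run:
```python
from h import *
p=monitor.state()["eef_pos"]; z0=.0905
print(ctrl.move_straight([.5162,.2331,z0-.011],feed=.03,contact_N=10)); rep("pushed")
from bench import imaging
t=imaging.snapshot("side"); cv2.imwrite("pics/drop.png",cv2.resize(t["color"][180:310,200:350,::-1],None,fx=4.5,fy=4.5,interpolation=cv2.INTER_CUBIC))
```

```text
True
pushed t7.23 p [0.5164 0.2331 0.0811] F [-1.2 -0.4  6.7] T [-0.07  0.21 -0.01] gap 0.699 g33.0 q6 -0.439
```

View pics/drop.png

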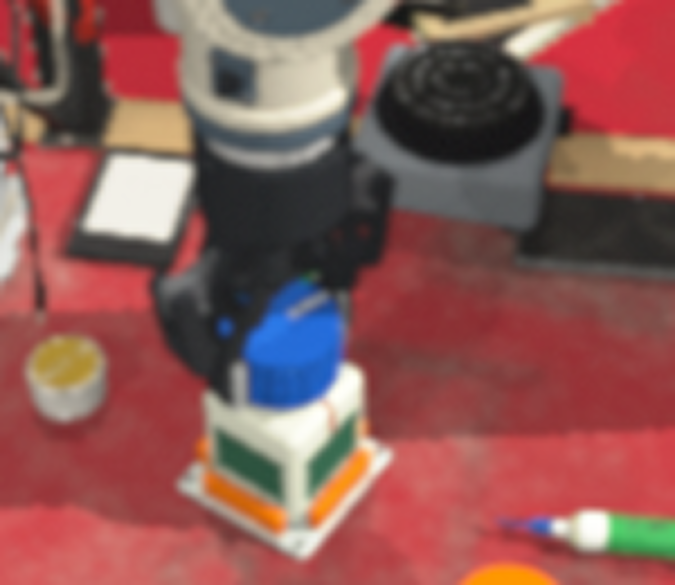

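The crop shows the cap (about 295,350) seated lower on the jar, with its line turned back. The tool went down 9.5 mm, so the cap has dropped into the thread. Next I screw it forward in small steps.

Run:
```python
from h import *
fingers.clamp(45)
s=monitor.state(); q0=s["joint_pos"][5]; tot=0; z=.0811
for i in range(14):
    d=.2 if tot<1.0 else .08
    tot+=d; z-=2e-3*d/1.25 if tot<1.3 else 0
    ctrl.move_straight([.5163,.2331,z],feed=.02,attitude=None) if 0 else None
    from bench import kin
    qq=np.array(kin.solve_ik([.5163,.2331,z],quat(1.57+.4240-q0+0-tot)))
    cur=monitor.state()["joint_pos"]; qq[5]=q0+tot
    ctrl.move_j(qq); s=rep("%.2f"%tot)
    if abs(s["torque"][2])>.7: print("stop");break
```

```text
0.20 t7.81 p [0.517  0.2334 0.0812] F [-0.7 -0.1  7. ] T [ 0.    0.14 -0.09] gap 0.696 g46.9 q6 -0.238
0.40 t8.12 p [0.517  0.2334 0.081 ] F [-1.2 -0.3  7.1] T [-0.14  0.16 -0.08] gap 0.696 g47.0 q6 -0.038
0.60 t8.43 p [0.5167 0.2332 0.0806] F [-1.5 -0.   9.2] T [-0.15  0.34 -0.13] gap 0.698 g47.1 q6 0.162
0.80 t8.73 p [0.5165 0.2331 0.0801] F [-1.2 -1.3  7.3] T [-0.11  0.25 -0.1 ] gap 0.696 g47.2 q6 0.362
1.00 t9.04 p [0.5162 0.2331 0.0797] F [-2.6 -0.9  5.8] T [-0.17  0.37 -0.09] gap 0.694 g47.2 q6 0.562
1.08 t9.29 p [0.5162 0.233  0.0795] F [-1.4 -0.9  7.1] T [-0.17  0.31 -0.14] gap 0.693 g47.1 q6 0.642
1.16 t9.54 p [0.5161 0.233  0.0794] F [-1.7 -1.1  5.5] T [-0.18  0.4  -0.11] gap 0.693 g47.1 q6 0.722
1.24 t9.79 p [0.5159 0.233  0.0793] F [-2.4 -1.4  7.1] T [-0.12  0.51 -0.07] gap 0.697 g47.2 q6 0.802
1.32 t10.04 p [0.5158 0.2331 0.0792] F [-3.4  0.1  7.7] T [ 0.01  0.54 -0.09] gap 0.693 g47.2 q6 0.882
1.40 t10.29 p [0.5157 0.233  0.0792] F [-4.1 -0.9  7.8] T [-0.   0.6  0.7] gap 0.696 g48.1 q6 0.960
1.48 t10.54 p [0.5157 0.233  0.0791] F [-3.3 -0.1  6.5] T [0.1  0.51 0.98] gap 0.698 g48.8 q6 1.040
stop
```

The stop came at about 1.36–1.4 rad, with the torque rising to 1 N m. Next I lift the jar and check it.

Run:
```python
from h import *
from bench import imaging
fingers.clamp(70)
ctrl.move_straight([.5157,.233,.079+.03],feed=.06); rep()
ctrl.move_straight([.5157,.233,.079+.10],feed=.1); rep()
t=imaging.snapshot("side"); cv2.imwrite("pics/lift.png",cv2.resize(t["color"][150:300,180:350,::-1],None,fx=4.5,fy=4,interpolation=cv2.INTER_CUBIC))
```

```text
t11.41 p [0.5164 0.2332 0.1099] F [ 0.4  0.5 -3.2] T [-0.03 -0.01 -0.01] gap 0.687 g83.2 q6 1.041
 t12.26 p [0.5152 0.2328 0.1785] F [-0.4 -0.  -2.2] T [-0.06  0.05 -0.  ] gap 0.692 g83.2 q6 1.041
```

View pics/lift.png

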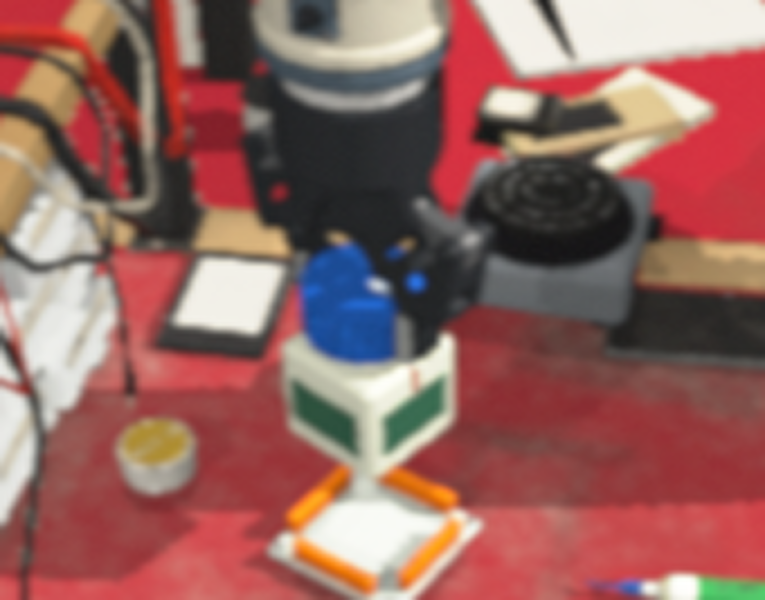

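The jar hangs upright below the gripper at (370,400) in the crop, clear of the holder. The white line end at (378,287) is on the side of the red line at (415,378). The next step is to carry the jar to the pad.

Run:
```python
from h import *
P=[.4397,-.0245]
ctrl.move_straight(P+[.185],feed=.12); rep()
ctrl.move_straight(P+[.152],feed=.06); s=rep()
print(ctrl.move_straight(P+[.130],feed=.015,contact_N=19)); rep("press")
ctrl.dwell(.4); rep()
```

```text
t14.70 p [ 0.4398 -0.0242  0.185 ] F [-0.1  0.5 -4. ] T [ 0.02 -0.01  0.07] gap 0.689 g83.2 q6 0.555
 t15.40 p [ 0.4398 -0.0245  0.1519] F [ 0.7 -0.4 -2.8] T [ 0.01 -0.07  0.08] gap 0.691 g83.2 q6 0.555
True
press t16.33 p [ 0.4402 -0.0245  0.1391] F [-2.7  0.2 13.1] T [0.1  0.53 0.04] gap 0.693 g85.2 q6 0.555
 t16.73 p [ 0.4402 -0.0245  0.1391] F [-3.4 -0.3 11.8] T [0.01 0.49 0.01] gap 0.689 g85.1 q6 0.555
```

Run:
```python
from h import *
P=[.4397,-.0245]
print(ctrl.move_straight(P+[.1365],feed=.01,contact_N=10)); rep("press2")
ctrl.dwell(.4); rep()
ctrl.move_straight(P+[.1452],feed=.02); rep("up")
from bench import imaging
t=imaging.snapshot("side"); cv2.imwrite("pics/pad.png",cv2.resize(t["color"][110:260,220:390,::-1],None,fx=4.5,fy=4,interpolation=cv2.INTER_CUBIC))
```

```text
True
press2 t16.94 p [ 0.4403 -0.0245  0.139 ] F [-4.4  0.5 15. ] T [0.07 0.74 0.01] gap 0.692 g85.5 q6 0.555
 t17.34 p [ 0.4403 -0.0245  0.139 ] F [-4.1  1.4 13.8] T [ 0.06  0.63 -0.01] gap 0.689 g85.3 q6 0.555
up t17.84 p [ 0.4398 -0.0245  0.1451] F [ 0.1 -0.3  0.4] T [ 0.   -0.08  0.02] gap 0.688 g83.8 q6 0.555
```

View pics/pad.png

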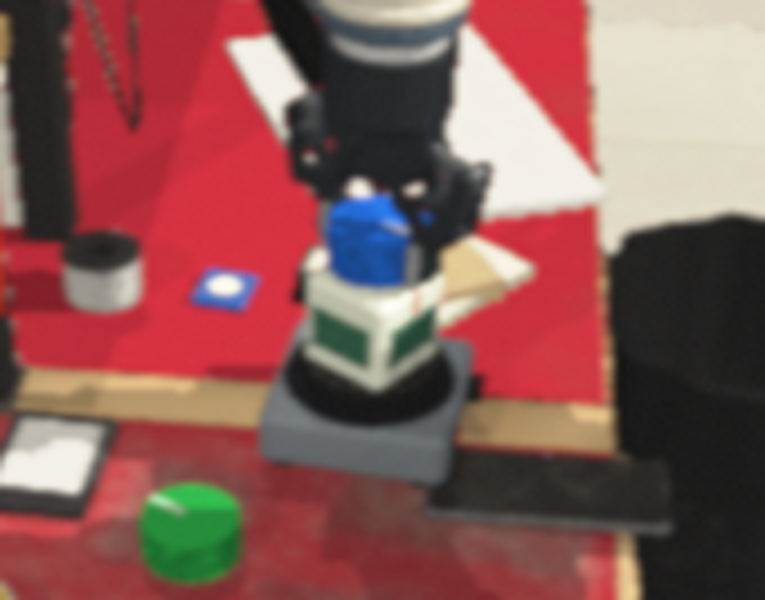

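The jar stands upright on the pad in the gripper, at about (375,330), roughly centred. The press reached the pad's stop: the contact stiffness was about 20 N/mm against 1.5 N/mm for the spring. Next I let go and check.

Run:
```python
from h import *
from bench import imaging
fingers.gripper_open(); rep("open")
ctrl.move_straight([.4397,-.0245,.28],feed=.1)
ctrl.reach([.36,-.22,.33],quat(1.57-.4)); rep("away")
a=imaging.snapshot("top")["color"][180:320,250:400,::-1];b=imaging.snapshot("side")["color"][120:260,230:380,::-1]
cv2.imwrite("pics/end.png",cv2.resize(np.hstack([a,b]),None,fx=2.66,fy=2.66,interpolation=cv2.INTER_CUBIC))
```

```text
open t18.27 p [ 0.4396 -0.0245  0.1451] F [0.3 0.4 0.7] T [ 0.   -0.02  0.01] gap 0.998 g0.0 q6 0.555
away t20.65 p [ 0.36   -0.2196  0.3295] F [-0.   0.5 -0.4] T [ 0.02 -0.04  0.07] gap 1.000 g0.0 q6 -0.174
```

View pics/end.png

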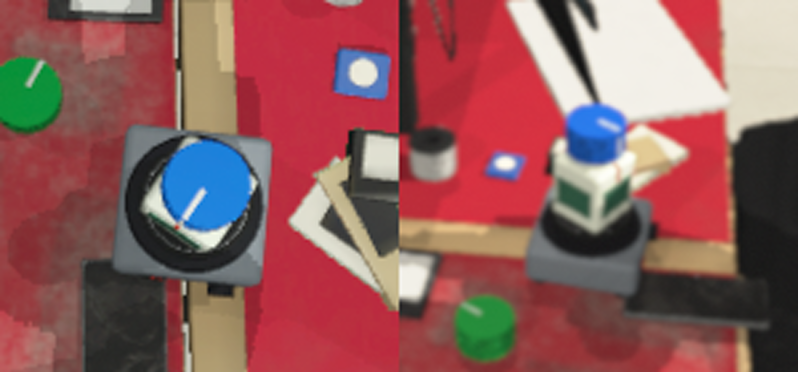

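The jar stands upright on the pad. In the top view the cap's white line, ending at (180,225), meets the red line, and the jar body is centred.

```bash
python3 -c "
from bench import order
print(order.finish_job())"
```

```text
the job is handed in; nothing more can be done
None
```

The job is handed in, with no verdict returned: the cap is screwed home with its lines matched, the pad was pressed to its stop (judged from the contact force), and the closed jar stands upright on it with the gripper clear.

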